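Unplug the lacquered lock bodies and lay on their rose covers

ROBOT

A 7-joint arm with a two-finger parallel gripper is mounted at the origin on the work surface. World frame = base frame: x ahead of the robot, y to its left, z up, the work surface at z = 0. Lengths are in m, angles in rad, forces in N, time in s.
With the tool pointing down it reaches from about 0.4 to 0.85 m from the base axis. Payload 6.9 kg.
Tool frame: the origin (TCP) lies midway between the tips of the shut fingers; the grasp point (between the pads) lies behind it (ctrl.pinch_z is the z of the grasp point in the tool frame, in m); z points along the fingers, y is the line along which they close (so a half turn about z gives the same grasp; the last joint's range is limited). The gripper opens to 85 mm and grips with 20 to 120 N. Pads are 22 mm wide; open, the fingers measure 114 mm over their backs; the gripper's body (76 mm by 85 mm) begins 54 mm behind the grasp point. The pads swing forward as they close: fully open they stand 13 mm farther back than shut.
Start: joints at [1.286, 0.507, -0.238, 1.5, 0.126, 1.149, -0.155], TCP at [0.238, -0.578, 0.231] pointing down, gripper open.
Joint ranges: [-3.08, 3.08], [-0.24, 2.05], [-1.43, 1.35], [0, 2.5], [-1.52, 4.66], [0.17, 1.96], [-2.89, 2.89]. Speed limits (rad/s): [2.39, 2.39, 3.14, 3.14, 3.14, 3.14, 3.14].

INTERFACE

Orientations are given as a unit quaternion [w, x, y, z].
In Python, from station import ctrl, get_state, vision, ticket, models gives the robot as it stands. Calls block until the motion is done:
- ctrl.movep(position, orientation): joint-space move of the TCP to a pose.
- ctrl.movel(position, frame=None, max_speed=0.15): straight line of the TCP; frame=None keeps the orientation; max_speed is the mean speed in m/s.
- ctrl.set_joints(angles): joint-space move.
- ctrl.ungrasp() and ctrl.close_gripper(force=None): open the fingers fully, or close them until they stop; force is the grip in N (None keeps the last).
- ctrl.pause(seconds).
- ctrl.ik(position, orientation): joint angles nearest the present ones, or None.
- get_state(): the state.
- vision.grab_frame(name): name is "scene" or "top" or "wrist"; returns (picture, depth): 480x640x3 uint8, blue, green, red; 480x640 float32, m along the optical axis (not along the pixel's ray), 0 where there is no reading.
- vision.camera_info(name): a dict with "mtx" (3x3 intrinsics, pixels), "R" (3x3) and "t" (3): a world point X has camera coordinates R X + t; the wrist camera has in their place "hand_eye" (4x4, takes a point from camera to tool coordinates, whose origin is the TCP and whose axes are the flange's). Camera axes: x right, y down, z forward; pixel columns grow to the right and rows downward; lengths in m; the calibration is good to about 2 mm. A picture is of the moment at which its call begins: read the wrist's pose just before it. camera_info takes no time and is no camera call.
A pose or a line that the arm cannot do raises ctrl.Unreachable and nothing moves.
- ticket.close_job(): hands the job in; it is judged then, once.
Trained networks look in the newest picture that a camera, given by its name, has taken for a name from the list of things; names that differ only in an ending like _2 or _b are one class to them, and where a whole thing is asked for, a point or a joint stands for the part that bears it (a point fixed in the world has none). Each returns a list of dicts, best first, with "p" (0 to 1); they miss things now and then, are a little off and sometimes report something else, mostly with a low value. They report only what shows in the picture. A call takes as long as a camera call. They do not tell look-alikes from the thing itself.
- models.recognise(camera, target): "point" ([column, row] in pixels, amid what is visible of it).
- models.masks_of(camera, target): "mask" (480x640 bool, what is visible of it) and "point" ([column, row] in pixels, amid what is visible of it).
The state is a dict: "time": time; "qpos": joint angles; "qd": joint speeds; "tau": joint torques, N m; "tcp_pos": TCP position; "eef_rot": TCP orientation; "contact_force": force on the tool from outside, world axes, zero at the start; "wrist_torque": the same for the moment, N m; "width": finger opening in m; "gripper_force": force on a finger pad.
Only numpy, scipy, OpenCV 4.12 (cv2) and the standard library are available. Lean on these libraries where they do the work, as an engineer would, in place of code of your own. Each camera call takes 0.05 s, during which the arm holds its last target. There are 200 camera calls.

TASK

Get the pallet ready for the fly press: work every orange masking bung out of its brass lock body by rocking it side to side while pulling it straight up, and put all the bungs in the green tray. Then lay every aluminium rose cover that is out on the bench open side down, flat in a pocket of its own over an opened bore. Leave the tools, the cup, the tin and the other odds and ends where they are.

Things in the scene. Friction and masses are not known exactly. Their poses are not given: they have to be found in the camera images.
- pallet: Fixed press pallet: blue plate 120 x 250 x 12 mm with three brass lock bodies in a row along its y axis, pitch 78 mm (each 80 (x) x 66 mm, top 56 mm above the bench). Origin: centre of the plate's underside; z up. Each brass top has a pocket 50 x 50 mm, sides along pallet x and y, inside a rim 5 mm high, 4 mm wide; in its floor opens a bore 26 (x) x 16 (y) mm, 30 mm deep, with two rubber lips.
- pocket1 (a point): Centre of the floor of the pocket at the pallet's -y end, 56 mm above the bench; axes as the pallet's. A stiff black rubber lip, flush with the floor, on the bore's +x and -x side overhangs the bung's foot by 4.5 mm: a straight pull does not free it.
- pocket2 (a point): Centre of the floor of the pocket at the pallet's middle, 56 mm above the bench; axes as the pallet's. Leaning the bung about 14 degrees about its foot towards pallet +x, then -x, pushes each lip back in turn (9 N, up to 7 mm); the lips stay where pushed. Same at all three.
- pocket3 (a point): Centre of the floor of the pocket at the pallet's +y end, 56 mm above the bench; axes as the pallet's.
- bung1: Orange masking bung, 74 mm long, 40 g (may be absent). Origin: centre of its foot's underside; z runs along it to the grip. Foot 21 (x) x 13 (y) x 7 mm, then a neck 11 x 13 mm, then from 36 to 74 mm a flat grip 14 (x) x 28 (y) mm. Starts upright in bore 1, foot on the bore's floor, axes as the pallet's, grip 6 to 44 mm above the pocket floor.
- bung1_head (a point): Middle of bung 1's grip, 55 mm from its foot.
- bung2: Orange masking bung, 74 mm long, 40 g (may be absent). Origin: centre of its foot's underside; z runs along it to the grip. Foot 21 (x) x 13 (y) x 7 mm, then a neck 11 x 13 mm, then from 36 to 74 mm a flat grip 14 (x) x 28 (y) mm. Starts upright in bore 2, foot on the bore's floor, axes as the pallet's, grip 6 to 44 mm above the pocket floor.
- bung2_head (a point): Middle of bung 2's grip, 55 mm from its foot.
- bung3: Orange masking bung, 74 mm long, 40 g (may be absent). Origin: centre of its foot's underside; z runs along it to the grip. Foot 21 (x) x 13 (y) x 7 mm, then a neck 11 x 13 mm, then from 36 to 74 mm a flat grip 14 (x) x 28 (y) mm. Starts upright in bore 3, foot on the bore's floor, axes as the pallet's, grip 6 to 44 mm above the pocket floor.
- bung3_head (a point): Middle of bung 3's grip, 55 mm from its foot.
- cover1: Bright aluminium rose cover, a square box 44 x 44 mm and 24 mm deep, walls 4 mm, one 44 x 44 face open, 90 g (may be absent). Starts standing on edge on the bench at any yaw. Origin: centre of the edge it starts on; body x points out of the open face (rim at x = +12 mm, closed face at -12 mm), y is -22 to +22 mm, z is 0 to 44 mm.
- cover1_rim (a point): Centre of the open rim of cover 1; axes as the cover's.
- cover2: Bright aluminium rose cover, a square box 44 x 44 mm and 24 mm deep, walls 4 mm, one 44 x 44 face open, 90 g (may be absent). Starts standing on edge on the bench at any yaw. Origin: centre of the edge it starts on; body x points out of the open face (rim at x = +12 mm, closed face at -12 mm), y is -22 to +22 mm, z is 0 to 44 mm.
- cover2_rim (a point): Centre of the open rim of cover 2; axes as the cover's.
- cover3: Bright aluminium rose cover, a square box 44 x 44 mm and 24 mm deep, walls 4 mm, one 44 x 44 face open, 90 g (may be absent). Starts standing on edge on the bench at any yaw. Origin: centre of the edge it starts on; body x points out of the open face (rim at x = +12 mm, closed face at -12 mm), y is -22 to +22 mm, z is 0 to 44 mm.
- cover3_rim (a point): Centre of the open rim of cover 3; axes as the cover's.
- tray: Loose green steel tray 200 (x) x 150 (y) mm, 45 mm high, walls and floor 4 mm, 0.9 kg, on the left or the right; the covers stand on the other side. Origin: centre of its underside.
- wrench: Wrench lying on the bench; a bystander.
- screwdriver: Screwdriver lying on the bench; a bystander.
- oil: Blue tin of grease, 52 mm wide, 65 mm high; a bystander.
- brushcup: Paper cup with two brush handles, 68 mm wide, 150 mm high; a bystander.
- cylinder: Brass lock cylinder 60 mm long, 33 mm high; a bystander.
- collar: Dark steel collar, 44 mm wide, 18 mm high; a bystander.
Things that resemble listed ones, but are neither listed nor needed, are in the scene too. Leave any brown or turquoise look-alike of the cover2 alone.

How it is judged:
By the outcome, as a careful person would: the job done as asked, in the order asked, and still so for the second after the job is handed in, with the robot touching nothing.
Of bung1, bung2, bung3 only 2 to 3 are there at a start; the rules pass over those that are not, and their reading is None.
Of cover1, cover2, cover3 only 2 to 3 are there at a start; the rules pass over those that are not, and their reading is None.
At some moment in a run one of cover1, cover2, cover3, tray may be knocked a few centimetres aside while the robot is not near it.
Once in a run the grip may slacken for a moment while it holds something.
It also fails if it takes over 210 s, if anything falls off the work surface, if the arm or the gripper's body presses on something with over 40 N, if the wrist force passes 120 N, or if a joint passes its speed limit or range.

## Working session

There is one attempt and no reset: what is moved stays moved. The work goes in short steps, each a Python script; the robot and the scene stay as the last script left them, time stands still between calls to the robot, and variables do not carry over. Pictures are saved under pics/ and viewed, at most 14 in all, crops included, and the job is handed in when it is done.

```bash
ls; mkdir -p pics
python3 - <<'E'
from station import ctrl,get_state,vision,models
import cv2,numpy as np
for n in("scene","top"):
    im,d=vision.grab_frame(n); cv2.imwrite(f"pics/{n}0.png",im)
    i=vision.camera_info(n); print(n,i["mtx"].tolist(),(-i["R"].T@i["t"]).round(3), i["R"].round(2).tolist())
    for t in("pallet","bung1","cover1","tray"):
        print(t,[(np.round(r["point"]).tolist(),round(r["p"],2)) for r in models.recognise(n,t)])
print(vision.camera_info("wrist"),ctrl.pinch_z); s=get_state(); print(s)
E
```

```text
pics
scene [[597.5989753098293, 0.0, 323.2576821143169], [0.0, 597.5989753098293, 238.30895185072276], [0.0, 0.0, 1.0]] [ 1.573 -0.126  0.913] [[0.12, 0.99, 0.02], [0.64, -0.06, -0.77], [-0.76, 0.1, -0.64]]
pallet [([302.0, 245.0], 0.75)]
bung1 [([269.0, 213.0], 0.78), ([301.0, 218.0], 0.59), ([337.0, 222.0], 0.57)]
cover1 [([156.0, 198.0], 0.91), ([193.0, 194.0], 0.78), ([152.0, 229.0], 0.71), ([236.0, 198.0], 0.7), ([202.0, 225.0], 0.65), ([304.0, 245.0], 0.23)]
tray [([451.0, 229.0], 0.71), ([154.0, 230.0], 0.33)]
top [[502.1033275354869, 0.0, 323.9582953820318], [0.0, 502.1033275354869, 240.78418239580301], [0.0, 0.0, 1.0]] [0.369 0.017 1.279] [[-0.02, -1.0, 0.0], [-0.99, 0.02, -0.16], [0.16, -0.0, -0.99]]
pallet [([343.0, 270.0], 0.58), ([346.0, 265.0], 0.3)]
bung1 [([378.0, 271.0], 0.66), ([314.0, 254.0], 0.44), ([347.0, 267.0], 0.42)]
cover1 [([439.0, 291.0], 0.79), ([412.0, 341.0], 0.79), ([487.0, 342.0], 0.78), ([452.0, 354.0], 0.73), ([482.0, 289.0], 0.71)]
tray [([202.0, 276.0], 0.69)]
{'mtx': array([[431.98968129,   0.        , 318.07207179],
       [  0.        , 431.989
[... 448 characters left out ...]
5, 'qpos': array([ 1.28547233,  0.50753581, -0.23758714,  1.50022131,  0.12568633,
        1.14890302, -0.15481346]), 'qd': array([-0.001276  , -0.00190305, -0.00135303, -0.00103658,  0.00048943,
       -0.00104449, -0.0009574 ]), 'tau': array([ 4.84370212e-04, -6.19849706e+01, -2.18281567e+00, -2.49768591e+01,
        1.39035867e-02,  3.21534084e-03,  7.70693828e-05]), 'tcp_pos': array([ 0.23805858, -0.57786075,  0.23124489]), 'eef_rot': array([-4.65824434e-05,  9.80972762e-01,  1.94145402e-01, -5.79066183e-07]), 'contact_force': array([-0.53884238,  0.07703186,  0.25150516]), 'wrist_torque': array([-0.02130228, -0.01362682,  0.02646761]), 'gripper_force': 0.0, 'width': 0.08525346633399294}
```

View pics/scene0.png

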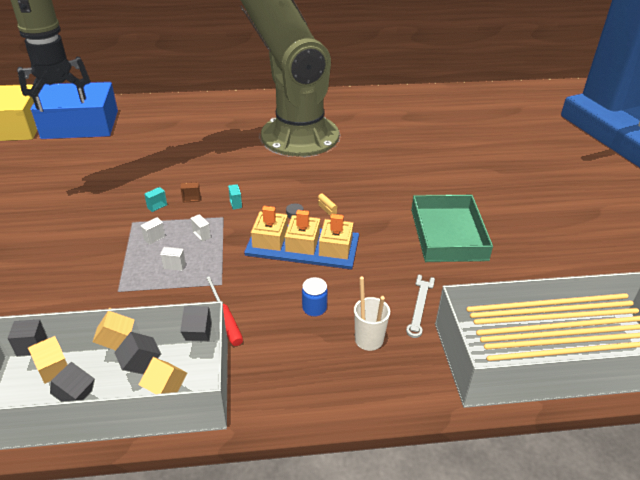

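View pics/top0.png

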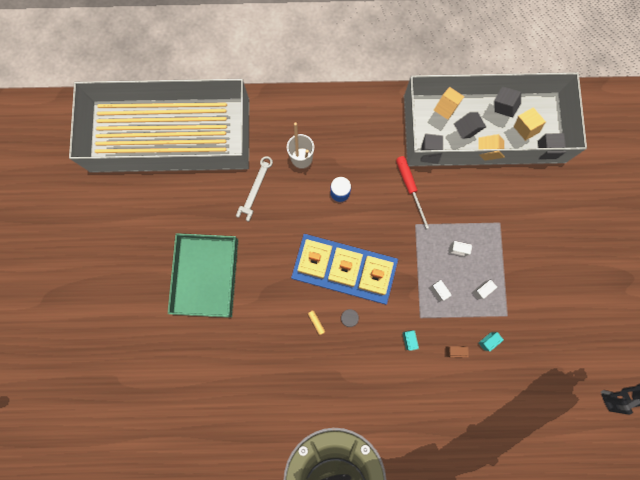

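```bash
cat > h.py <<'E'
from station import ctrl,get_state,vision,models,ticket
import cv2,numpy as np
from scipy.spatial.transform import Rotation as Ro
def rot(q): return Ro.from_quat(np.roll(q,-1))
def quat(R): return np.roll((Ro.from_matrix(R) if isinstance(R,np.ndarray) else R).as_quat(),1)
def shot(name):
    s=get_state(); im,d=vision.grab_frame(name); i=vision.camera_info(name); K=i["mtx"]
    v,u=np.indices(d.shape); P=np.stack([(u-K[0,2])/K[0,0]*d,(v-K[1,2])/K[1,1]*d,d],-1)
    if name=="wrist":
        H=i["hand_eye"]; P=P@H[:3,:3].T+H[:3,3]; P=P@rot(s["eef_rot"]).as_matrix().T+s["tcp_pos"]
    else: P=(P-i["t"])@i["R"]
    P[d==0]=np.nan
    return im,d,P
def down(yaw): # tool z down, tool x at world angle yaw
    c,s=np.cos(yaw),np.sin(yaw); return np.array([[c,s,0],[s,-c,0],[0,0,-1.]])
def rect(XY):
    r=cv2.minAreaRect(np.float32(XY)*1000); return np.round(r[0],1),np.round(r[1],1),round(r[2],1)
E
python3 - <<'E'
from h import *
im,d,P=shot("top"); hsv=cv2.cvtColor(im,cv2.COLOR_BGR2HSV)
for t in("tray","pallet","cover1","bung1","brushcup","oil","collar"):
    for m in models.masks_of("top",t)[:6]:
        k=m["mask"]; p=P[k]; p=p[~np.isnan(p[:,0])]
        print(t,round(m["p"],2),np.median(p,0).round(3),p[:,2].max().round(3),rect(p[:,:2]),np.median(hsv[k],0))
c=np.median
s=get_state(); q0=s["qpos"]
# horizontal tool reach near (0.45,0), for tool yaw and tilt
for x in(0.4,.45,.5):
  for yaw in np.radians([-15,165,75,-105]):
   for th in(0,15,30,45):
    t=np.radians(th); f=np.array([np.cos(yaw),np.sin(yaw),0])
    z=f*np.cos(t)+np.array([0,0,-np.sin(t)]); y=np.cross([0,0,1],f)
    for sg in(1,-1):
        R=np.stack([np.cross(sg*y,z),sg*y,z],1)
        if ctrl.ik([x,0,.08],quat(R)) is not None: print("ok",x,np.degrees(yaw).round(),th,sg)
E
```

```text
tray 0.8 [0.498 0.323 0.005] 0.053 (array([498.3, 323.6]), array([166.2, 200.6]), 86.0) [ 71.  88. 179.]
tray 0.57 [0.529 0.037 0.099] 0.106 (array([530.5,  37.5]), array([27. , 13.9]), 73.2) [ 18. 153. 243.]
tray 0.54 [ 0.447 -0.378  0.043] 0.053 (array([ 448.2, -383.2]), array([30. , 50.7]), 28.7) [ 20.    4.  239.5]
pallet 0.76 [ 0.504 -0.035  0.054] 0.104 (array([510.9, -36.2]), array([251.8, 123.3]), 73.5) [ 27. 113. 223.]
cover1 0.86 [ 0.321 -0.386  0.044] 0.053 (array([ 316.5, -392.1]), array([35.3, 44.8]), 35.8) [ 88. 144. 216.]
cover1 0.74 [ 0.446 -0.27   0.044] 0.051 (array([ 447.1, -272.6]), array([43.9, 25.2]), 33.0) [ 30.   3. 242.]
cover1 0.68 [ 0.299 -0.302  0.043] 0.052 (array([ 296.8, -308.2]), array([53. , 29.6]), 88.4) [ 11. 137. 167.]
cover1 0.63 [ 0.448 -0.379  0.043] 0.053 (array([ 453.1, -388.2]), array([25.6, 59.5]), 37.8) [ 20.   4. 239.]
cover1 0.59 [ 0.327 -0.189  0.044] 0.051 (array([ 327.9, -192. ]), array([43.6, 24.3]), 10.7) [ 88. 138. 222.]
cover1 0.49 [ 0.549 -0.326  0.043] 0.051 (array([ 555.1, -336. ]), array([58. , 35.1]), 79.7) [ 20.   5. 238.]
bu
[... 995 characters left out ...]
0 45 1
ok 0.45 165.0 45 -1
ok 0.45 75.0 0 1
ok 0.45 75.0 0 -1
ok 0.45 75.0 15 1
ok 0.45 75.0 15 -1
ok 0.45 75.0 30 1
ok 0.45 75.0 30 -1
ok 0.45 75.0 45 1
ok 0.45 75.0 45 -1
ok 0.45 -105.0 0 1
ok 0.45 -105.0 0 -1
ok 0.45 -105.0 15 1
ok 0.45 -105.0 15 -1
ok 0.45 -105.0 30 1
ok 0.45 -105.0 30 -1
ok 0.45 -105.0 45 1
ok 0.45 -105.0 45 -1
ok 0.5 165.0 30 1
ok 0.5 165.0 30 -1
ok 0.5 165.0 45 1
ok 0.5 165.0 45 -1
ok 0.5 75.0 0 1
ok 0.5 75.0 0 -1
ok 0.5 75.0 15 1
ok 0.5 75.0 15 -1
ok 0.5 75.0 30 1
ok 0.5 75.0 30 -1
ok 0.5 75.0 45 1
ok 0.5 75.0 45 -1
ok 0.5 -105.0 0 1
ok 0.5 -105.0 0 -1
ok 0.5 -105.0 15 1
ok 0.5 -105.0 15 -1
ok 0.5 -105.0 30 1
ok 0.5 -105.0 30 -1
ok 0.5 -105.0 45 1
ok 0.5 -105.0 45 -1
```

```bash
cat >> h.py <<'E'
def best(p,Rs):
    q=get_state()["qpos"]; c=[]
    for R in Rs:
        j=ctrl.ik(p,quat(R))
        if j is not None: c.append((np.abs(j-q).max(),R))
    return min(c,key=lambda a:a[0])[1] if c else None
def go(p,R): ctrl.movep(np.array(p),quat(R))
flip=lambda R:R@np.diag([-1,-1,1.])
E
python3 - <<'E'
from h import *
R=down(np.radians(74)); 
for r in(R,flip(R)): print(ctrl.ik([.51,-.037,.22],quat(r)))
R=best([.51,-.037,.22],[R,flip(R)]); go([.51,-.037,.25],R)
print(get_state()["time"])
im,d,P=shot("wrist"); cv2.imwrite("pics/w1.png",im); np.save("w1.npy",P)
hsv=cv2.cvtColor(im,cv2.COLOR_BGR2HSV)
# bungs
for m in models.masks_of("wrist","bung1")[:4]:
    p=P[m["mask"]&(P[...,2]>.09)]; print("bung",round(m["p"],2),len(p),np.median(p,0).round(4),rect(p[:,:2]))
k=((hsv[...,0]>100)&(hsv[...,0]<125)&(hsv[...,1]>120)&(P[...,2]<.03)&(P[...,2]>.003)); k=cv2.morphologyEx(k.astype(np.uint8),cv2.MORPH_OPEN,np.ones((5,5)))>0
print("plate",k.sum(),np.median(P[k][:,2]),rect(P[k][:,:2]))
for n,(a,b) in dict(body=(.05,.07),grip=(.09,.115)).items():
    k=(P[...,2]>a)&(P[...,2]<b); print(n,rect(P[k][:,:2]),np.median(P[k][:,2]))
E
```

```text
[ 0.53893276  0.40494003 -0.73678323  1.80850257  0.31063133  1.04718796
 -0.59451321]
[ 0.79355804  0.56708947 -1.22441166  1.80596035  0.57613178  1.18760455
  2.25116315]
3.0667
bung 0.96 751 [ 0.511  -0.0349  0.0984] (array([510.8, -35.6]), array([27.6, 13.4]), 73.7)
bung 0.94 938 [0.5325 0.0387 0.0984] (array([532.5,  38.6]), array([27.8, 13.1]), 73.8)
bung 0.76 694 [ 0.4893 -0.1084  0.0982] (array([ 488.9, -110.4]), array([28.1, 13.7]), 73.8)
plate 11207 0.010562783578152185 (array([569.6, -53.8]), array([248.6, 244. ]), 73.5)
body (array([594.7, -60.7]), array([222.1, 255.4]), 73.7) 0.05497320886821147
grip (array([510.6, -35.9]), array([183.2,  13.7]), 73.7) 0.09836200008840498
```

View pics/w1.png

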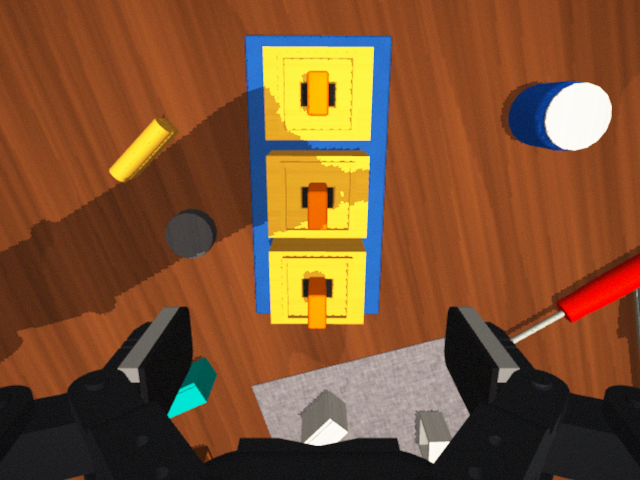

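```bash
cat > bung.py <<'E'
from h import *
yaw=np.radians(-16.3); px=np.array([np.cos(yaw),np.sin(yaw),0]); py=np.array([-px[1],px[0],0]); Z=np.array([0,0,1.])
C=np.array([.5107,-.0357,0])
R0=flip(down(np.radians(90)+yaw)) if 0 else down(np.radians(90)+yaw)
def pose(foot,tilt,a=.045): # tilt about py: positive leans to +px
    r=Ro.from_rotvec(py*tilt); return foot+r.apply(Z)*a, r.as_matrix()@R0
def lin(foot,tilt,sp=.06):
    p,R=pose(foot,tilt); ctrl.movel(p,quat(R),sp); s=get_state()
    print(f"  t{s['time']:.1f} tilt{np.degrees(tilt):.0f} F{s['contact_force'].round(1)} M{s['wrist_torque'].round(1)} w{s['width']*1000:.1f} z{s['tcp_pos'][2]:.3f}",flush=True); return s
def pull(n):
    f=C+py*.078*(n-2)+Z*.026; L=np.radians(15)
    lin(f+Z*.001,0); 
    s=lin(f+Z*.0025,L); s=lin(f+Z*.001,0); s=lin(f+Z*.0025,-L); s=lin(f+Z*.001,0)
    for h in(.01,.02,.03,.05,.075):
        s=lin(f+Z*h,0,.05)
        if s["contact_force"][2]<-15: print("stuck");return False
    return s["width"]>.008
def tray():
    im,d,P=shot("top"); m=models.masks_of("top","tray")[0]; p=P[m["mask"]]; p=p[~np.isnan(p[:,0])]; return m["p"],rect(p[:,:2])
def grab(n):
    f=C+py*.078*(n-2)+Z*.026
    ctrl.ungrasp(); p,R=pose(f+Z*.07,0); go(p,R); lin(f,0,.12); ctrl.close_gripper(70); lin(f,0)
def drop(x,y,up=True):
    t=np.radians(35); foot=np.array([x,y,.012])
    p,R=pose(foot+Z*.09,0); ctrl.movel(p,quat(R),.25)
    p,R=pose(foot+Z*.06,t); ctrl.movel(p,quat(R),.2)
    s=lin(foot,t,.15); ctrl.ungrasp(); p,R=pose(foot+Z*.1,t); ctrl.movel(p,quat(R),.25)
E
python3 - <<'E'
from bung import *
grab(3); print(pull(3)); print(tray(),get_state()["time"])
E
```

```text
t4.7 tilt0 F[ 0.4  0.1 -0.8] M[0. 0. 0.] w85.3 z0.072
  t5.6 tilt0 F[-0.6 -0.8  5.5] M[-0.1  0.2  0. ] w12.7 z0.071
  t5.9 tilt0 F[ 0.6 -0.4 -0.2] M[-0.  0.  0.] w12.6 z0.072
  t6.3 tilt15 F[-2.7 -0.4  6.9] M[ 0.   0.8 -0. ] w13.1 z0.072
  t6.7 tilt0 F[ 0.7  0.  -0.1] M[-0.  -0.   0.1] w12.8 z0.072
  t7.4 tilt-15 F[-0.1 -1.   5.7] M[-0.2 -0.2 -0. ] w13.1 z0.072
  t8.0 tilt0 F[-0.7  0.3 -0.4] M[ 0.  -0.1  0. ] w12.8 z0.071
  t8.3 tilt0 F[  3.1   1.8 -25.6] M[ 0.3 -0.9  0. ] w12.9 z0.079
stuck
False
(0.69, (array([498.4, 315.7]), array([151.2, 197.6]), 86.6)) 8.4417
```

```bash
sed -i 's/L=np.radians(15)/L=np.radians(L)/; s/def pull(n):/def pull(n,L=18):/; s/Z\*.0025,/Z*.0035,/g' bung.py
python3 - <<'E'
from bung import *
ok=pull(3,18); print(ok)
if ok: drop(.498,.360); print(get_state()["time"])
E
```

```text
t8.7 tilt0 F[ 0.3 -0.2 -0.5] M[0. 0. 0.] w12.6 z0.072
  t9.2 tilt18 F[-5.3  2.1  2.8] M[ 0.2  1.  -0. ] w12.8 z0.072
  t9.7 tilt0 F[-0.2 -0.6 -0.3] M[-0. -0. -0.] w12.7 z0.073
  t10.6 tilt-18 F[ 3.1 -2.2  3.8] M[-0.5 -0.6 -0.1] w12.8 z0.072
  t11.6 tilt0 F[-0.6  0.  -0.4] M[-0. -0.  0.] w12.6 z0.072
  t11.9 tilt0 F[ 0.1 -0.6 -0.5] M[-0.  -0.1  0. ] w12.8 z0.082
  t12.3 tilt0 F[ 0.3 -0.3 -0.8] M[-0.  0. -0.] w12.9 z0.091
  t12.6 tilt0 F[-0.1 -0.2 -0.4] M[0.  0.  0.1] w12.7 z0.101
  t13.2 tilt0 F[-0.4  0.   0.4] M[-0.  -0.   0.1] w13.0 z0.121
  t13.8 tilt0 F[ 0.4 -0.1 -1.1] M[ 0.  0. -0.] w12.8 z0.146
True
  t16.6 tilt35 F[ 0.1 -0.3 -0. ] M[-0.2 -0.6 -0. ] w12.6 z0.050
17.8083
```

Run:
```python
from bung import *
for n,y in((2,.316),(1,.275)):
    grab(n); ok=pull(n) or pull(n,20); print(n,ok)
    if not ok: break
    t=tray(); print(t)
    if get_state()["width"]<.008: print("slipped"); break
    d=t[1][0]/1000-[.4984,.3157]; drop(.46+d[0],y+d[1]); print(get_state()["time"])
# look-at covers
R=best([.49,-.33,.28],[down(np.radians(a)) for a in range(-180,180,45)])
go([.47,-.24,.25],R); im,d,P=shot("wrist"); cv2.imwrite("pics/w2.png",im)
im,d,P=shot("top"); cv2.imwrite("pics/t2.png",im[200:380,140:540])
for m in models.masks_of("wrist","cover1"): print(m["p"],np.round(m["point"]))
print(get_state()["time"],get_state()["tcp_pos"])
```

```text
t20.2 tilt0 F[ 0.7 -1.  -0.6] M[ 0. -0.  0.] w84.9 z0.071
  t21.1 tilt0 F[-1.  -0.1  5.5] M[-0.1  0.3  0. ] w12.7 z0.071
  t21.3 tilt0 F[-0.1  0.6 -0.3] M[-0.1 -0.  -0. ] w13.3 z0.072
  t21.9 tilt18 F[-4.3  1.5  4.6] M[ 0.3  1.4 -0. ] w13.0 z0.072
  t22.4 tilt0 F[ 1.  -0.6 -1. ] M[-0. -0. -0.] w12.9 z0.072
  t23.5 tilt-18 F[ 5.6 -2.9  1.3] M[-0.5 -0.9 -0.1] w12.9 z0.073
  t24.6 tilt0 F[-0.9  0.6  0.5] M[-0. -0.  0.] w13.1 z0.072
  t24.9 tilt0 F[ 0.  -0.2 -0.5] M[-0. -0. -0.] w12.7 z0.082
  t25.3 tilt0 F[-0.8  0.5  0.2] M[ 0.1  0.  -0. ] w12.6 z0.091
  t25.6 tilt0 F[0.1 0.5 0. ] M[ 0.  0. -0.] w12.9 z0.101
  t26.2 tilt0 F[-0.5  0.2 -0.5] M[ 0.1 -0.   0. ] w13.1 z0.121
  t26.8 tilt0 F[-0.   0.4 -0.1] M[-0. -0.  0.] w12.9 z0.146
2 TrueTraceback (most recent call last):
  File "<stdin>", line 5, in <module>
  File "bung.py", line 19, in tray
    im,d,P=shot("top"); m=models.masks_of("top","tray")[0]; p=P[m["mask"]]; p=p[~np.isnan(p[:,0])]; return m["p"],rect(p[:,:2])
                          ~~~~~~~~~~~~~~~~~~~~~~~~~~~~~^^^
IndexError: list index out of range
```

```bash
cat >> bung.py <<'E'
def tray():
    im,d,P=shot("top"); k=cv2.inRange(cv2.cvtColor(im,cv2.COLOR_BGR2HSV),(60,60,30),(80,255,255))
    k=cv2.morphologyEx(k,cv2.MORPH_OPEN,np.ones((5,5))); n,l,st,_=cv2.connectedComponentsWithStats(k); i=1+st[1:,4].argmax()
    p=P[l==i]; p=p[~np.isnan(p[:,0])]; return st[i].tolist(),rect(p[:,:2])
E
python3 - <<'E'
from bung import *
t=tray(); print(t)
def dr(n,y):
    t=tray(); print(t)
    d=t[1][0]/1000-[.4984,.3157]
    if np.abs(d).max()>.008: d=d
    else: d=d*0
    if get_state()["width"]<.008: raise SystemExit("slipped")
    drop(.46+d[0],y+d[1]); print(get_state()["time"])
dr(2,.316)
grab(1); ok=pull(1) or pull(1,20)
if not ok: raise SystemExit
dr(1,.275)
R=best([.49,-.33,.28],[down(np.radians(a)) for a in range(-180,180,45)])
go([.47,-.24,.25],R); im,d,P=shot("wrist"); cv2.imwrite("pics/w2.png",im)
for m in models.masks_of("wrist","cover1"): print(m["p"],np.round(m["point"]))
im,d,P=shot("top"); cv2.imwrite("pics/t2.png",im[200:380,140:540])
print(get_state()["time"],get_state()["tcp_pos"])
E
```

```text
([169, 234, 68, 83, 4720], (array([497.2, 316.3]), array([149.9, 199.2]), 86.0))
([169, 234, 68, 83, 4721], (array([496.9, 316. ]), array([149.9, 198.9]), 86.0))
  t29.9 tilt35 F[-0.1  0.3 -1. ] M[-0.1 -0.6  0. ] w12.7 z0.050
31.1417
  t33.6 tilt0 F[ 0.4 -0.7 -0.7] M[-0. -0.  0.] w85.7 z0.071
  t34.5 tilt0 F[-1.6  0.9  5.7] M[-0.1  0.3  0.1] w13.1 z0.071
  t34.8 tilt0 F[-0.2  0.1 -0.3] M[-0.  0. -0.] w13.1 z0.072
  t35.3 tilt18 F[-6.4  0.1  3.5] M[0.3 1.5 0. ] w12.6 z0.072
  t35.8 tilt0 F[ 0.5 -0.8 -1.1] M[-0.  -0.1 -0. ] w12.9 z0.072
  t37.2 tilt-18 F[ 3.9 -2.1  0.9] M[-0.4 -0.7 -0. ] w12.5 z0.073
  t38.5 tilt0 F[-0.  -0.1 -0.5] M[-0.  0.  0.] w13.0 z0.072
  t38.8 tilt0 F[-0.1  0.2 -1.2] M[-0.   0.  -0.1] w13.0 z0.082
  t39.2 tilt0 F[ 0.4  0.5 -0.8] M[ 0.   0.1 -0. ] w13.1 z0.091
  t39.5 tilt0 F[-0.4 -0.5 -0.1] M[-0. -0.  0.] w12.8 z0.101
  t40.1 tilt0 F[-0.  -0.7 -1. ] M[0. 0. 0.] w13.0 z0.121
  t40.7 tilt0 F[ 0.2  0.  -0.9] M[-0. -0.  0.] w12.7 z0.146
([169, 234, 68, 83, 4408], (array([497.2, 316.4]), array([150.2, 199.1]), 85.9))
  t43.8 tilt35 F[-0.5  0.  -0.8] M[-0.2 -0.6 -0.1] w13.2 z0.050
45.025
0.87 [360. 218.]
0.84 [385. 365.]
0.76 [435.  93.]
0.73 [485. 218.]
0.69 [270. 340.]
47.0417 [ 0.47051258 -0.23906777  0.24963544]
```

View pics/w2.png

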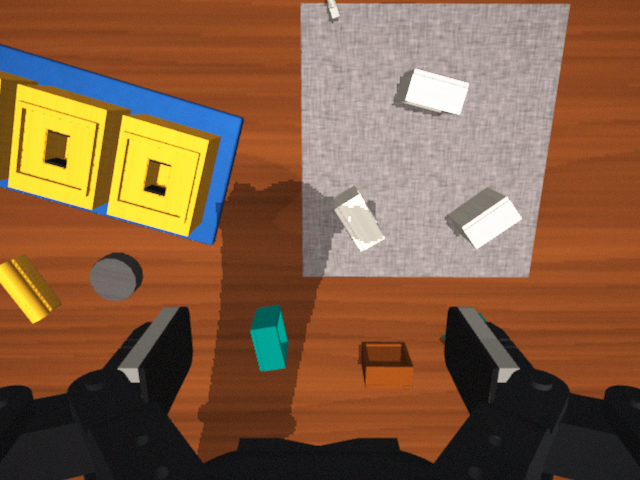

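View pics/t2.png

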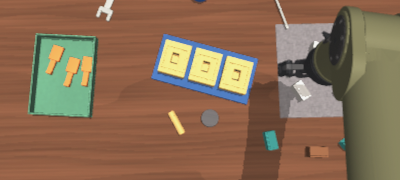

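Run:
```python
from h import *
im=cv2.imread("pics/w2.png"); c=[im[y-45:y+45,x-45:x+45] for x,y in((435,93),(360,218),(485,218))]
cv2.imwrite("pics/c2.png",cv2.resize(np.hstack(c),(780,260),interpolation=cv2.INTER_CUBIC))
```

```text
(no output)
```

View pics/c2.png

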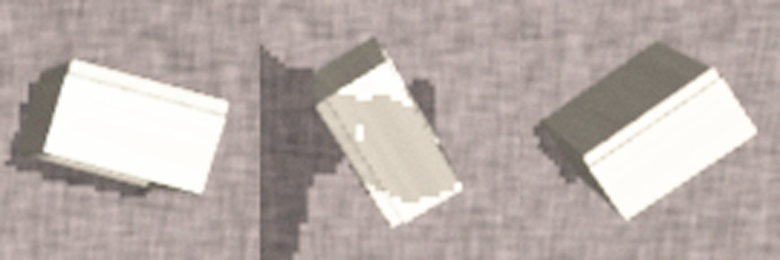

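```bash
cat > cov.py <<'E'
from bung import *
def comps(zlo,zhi,keep=lambda c:True):
    im,d,P=shot("wrist"); S=cv2.cvtColor(im,cv2.COLOR_BGR2HSV)[...,1]
    k=((P[...,2]>zlo)&(P[...,2]<zhi)&(S<70)).astype(np.uint8); k=cv2.morphologyEx(k,cv2.MORPH_OPEN,np.ones((3,3)))
    n,l,st,_=cv2.connectedComponentsWithStats(k); out=[]
    for i in range(1,n):
        if st[i,4]<150: continue
        p=P[l==i]; r=rect(p[:,:2])
        if keep(r[0]): out.append((r,np.median(p[:,2]).round(4),st[i].tolist()))
    return out,im
def lookat(x,y,z=.25,a=None):
    a=[-90,0,90,180] if a is None else a
    R=best([x,y,z],[down(np.radians(k)) for k in a]); go([x,y,z],R)
def stand(r,hint): # r=rect (mm) of the top face; hint: world 2-vector towards open side
    (c,(w,h),ang)=r; t=np.radians(ang if w<h else ang+90); xo=np.array([np.cos(t),np.sin(t),0])
    if xo[:2]@hint<0: xo=-xo
    return np.stack([xo,np.cross(Z,xo),Z],1),np.array([*c/1000,0])
TH=np.radians(30)
def tools():
    a=np.array([np.sin(TH),0,-np.cos(TH)])
    return [np.stack([np.cross([0,s,0],a),[0,s,0],a],1) for s in(1.,-1.)]
PT=np.array([.0074,0,.0063])
def placed(psi,site,phi=np.radians(20),gap=.002): # site = centre once flat
    Rc=(Ro.from_rotvec([0,0,psi])*Ro.from_rotvec([0,np.pi/2-phi,0])).as_matrix()
    e=np.array([*site,gap])-.022*np.array([np.cos(psi),np.sin(psi),0]); return Rc,e-Rc@[.012,0,0]
def tcp(Rc,pc,Rt): return pc+Rc@PT,Rc@Rt
E
python3 - <<'E'
from cov import *
o,im=comps(.035,.055,lambda c:350<c[0]<650 and c[1]<-170)
for x in o: print(x)
P=shot("wrist")[2]; print("img up",(P[150,400]-P[200,400]).round(3),"img right",(P[170,430]-P[170,400]).round(3))
hints=dict(A=(-1,0),B=(-.3,-1),C=(-1,-.3)); q0=get_state()["qpos"]
for (r,_,st) in o:
    n="A" if r[0][0]>500 else("B" if r[0][1]>-320 else "C"); Rc,pc=stand(r,hints[n]); print(n,Rc[:,0].round(2),pc)
    for i,Rt in enumerate(tools()):
        p,R=tcp(Rc,pc,Rt); j=ctrl.ik(p,quat(R)); j2=ctrl.ik(p+[0,0,.1],quat(R)); print(" grasp",i,j is not None,j2 is not None, None if j is None else np.abs(j-q0).max().round(2))
for site in((.42,.16),(.48,.16),(.55,.17),(.45,-.32)):
  for k in range(4):
    for i,Rt in enumerate(tools()):
      R1,p1=placed(yaw+k*np.pi/2,site); p,R=tcp(R1,p1,Rt); j=ctrl.ik(p,quat(R)); j2=ctrl.ik(p+[0,0,.12],quat(R))
      if j is not None and j2 is not None: print(site,k,i,np.abs(j-q0).max().round(2),j[6].round(2))
print(get_state()["time"])
E
```

```text
((array([ 553.9, -329.2]), array([44.9, 24.2]), 76.3), np.float64(0.0425), [404, 68, 65, 46, 1948])
((array([ 448.6, -273.1]), array([44.6, 24. ]), 32.4), np.float64(0.0425), [334, 193, 50, 57, 1497])
((array([ 450. , -383.3]), array([25.5, 44.3]), 37.5), np.float64(0.0424), [460, 195, 61, 52, 1646])
img up [0.046 0.003 0.001] img right [ 0.    -0.027  0.   ]
A [-0.97  0.24  0.  ] [ 0.5539 -0.3292  0.    ]
 grasp 0 True True 0.69
 grasp 1 True True 2.58
B [ 0.54 -0.84 -0.  ] [ 0.4486 -0.2731  0.    ]
 grasp 0 True True 1.75
 grasp 1 True True 2.58
C [-0.79 -0.61 -0.  ] [ 0.45   -0.3833  0.    ]
 grasp 0 True True 0.62
 grasp 1 True True 3.09
(0.42, 0.16) 0 0 1.78 0.37
(0.42, 0.16) 0 1 0.9 -2.31
(0.42, 0.16) 1 0 2.54 1.13
(0.42, 0.16) 1 1 1.12 -1.74
(0.42, 0.16) 3 0 1.86 -2.38
(0.42, 0.16) 3 1 2.17 0.76
(0.48, 0.16) 0 0 1.81 0.4
(0.48, 0.16) 0 1 0.88 -2.29
(0.48, 0.16) 1 0 2.67 1.26
(0.48, 0.16) 1 1 1.11 -1.62
(0.48, 0.16) 2 1 1.69 -1.42
(0.48, 0.16) 3 0 1.49 -1.98
(0.48, 0.16) 3 1 2.59 1.17
(0.55, 0.17) 0 0 1.86 0.45
(0.55, 0.17) 0 1 0.86 -2.27
(0.55, 0.17) 1 0 2.84 1.42
(0.55, 0.17) 1 1 1.11 -1.48
(0.55, 0.17) 2 0 2.49 1.0
(0.55, 0.17) 2 1 1.72 -1.25
(0.55, 0.17) 3 0 1.12 -1.58
(0.55, 0.17) 3 1 1.55 -2.13
(0.45, -0.32) 0 0 2.44 1.03
(0.45, -0.32) 0 1 0.65 -1.68
(0.45, -0.32) 1 0 1.78 -2.4
(0.45, -0.32) 1 1 1.06 -1.28
(0.45, -0.32) 2 0 3.26 1.85
(0.45, -0.32) 2 1 2.5 -0.6
(0.45, -0.32) 3 0 1.62 0.21
(0.45, -0.32) 3 1 0.9 -2.31
47.1417
```

```bash
cat >> cov.py <<'E'
def st(tag):
    s=get_state(); print(f"{tag} t{s['time']:.1f} F{s['contact_force'].round(1)} w{s['width']*1000:.1f} tcp{s['tcp_pos'].round(3)}",flush=True); return s
SITE=(.42,.15)
def take(Rc,pc,i):
    Rt=tools()[i]; p,R=tcp(Rc,pc,Rt); ctrl.ungrasp()
    go(p-R[:,2]*.08,R); ctrl.movel(p,quat(R),.12); st("at"); ctrl.close_gripper(50); st("shut")
    ctrl.movel(p+[0,0,.12],quat(R),.2); return st("lift")["width"]>.03
def lay(i,k=0,site=SITE):
    R1,p1=placed(yaw+k*np.pi/2,site); p,R=tcp(R1,p1,tools()[i])
    go(p+[0,0,.12],R); s=st("above")
    if s["width"]<.03: return False
    ctrl.movel(p,quat(R),.12); st("low"); ctrl.ungrasp(); ctrl.movel(p-R[:,2]*.09,quat(R),.25); return True
E
python3 - <<'E'
from cov import *
o,im=comps(.035,.055,lambda c:350<c[0]<650 and c[1]<-170)
r=[x[0] for x in o if x[0][0][0]>500][0]
Rc,pc=stand(r,(-1,0))
if take(Rc,pc,0):
    print(lay(0))
    lookat(SITE[0],SITE[1],.23,[-106.3,73.7,163.7,-16.3])
    o,im=comps(.012,.035,lambda c:np.hypot(*(c/1000-SITE))<.08); cv2.imwrite("pics/l1.png",im); print(o); st("end")
else:
    im,_,_=shot("top"); cv2.imwrite("pics/l1.png",im)
E
```

```text
at t49.2 F[-0.1 -0.4  0.7] w85.5 tcp[ 0.547 -0.328  0.008]
shut t49.6 F[2.3 0.5 3.2] w43.4 tcp[ 0.547 -0.328  0.007]
lift t50.4 F[-0.6  1.  -2. ] w43.3 tcp[ 0.546 -0.328  0.125]
above t52.2 F[-0.6 -0.4 -1.9] w43.6 tcp[0.404 0.154 0.128]
low t53.4 F[ 0.   0.7 -0.6] w43.5 tcp[0.403 0.155 0.009]
True
[((array([421.2, 150.9]), array([43.5, 44.2]), 73.5), np.float64(0.0226), [294, 169, 54, 55, 2856])]
end t55.4 F[-0.5 -0.2 -0.3] w85.4 tcp[0.42  0.149 0.229]
```

View pics/l1.png

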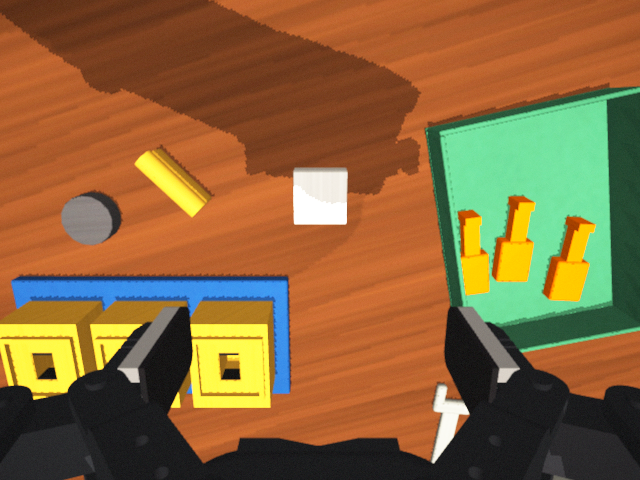

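```bash
cat >> cov.py <<'E'
def seat(c,n):
    c=np.array([*c,.004]); g=C+py*.078*(n-2)+Z*.060
    R=best(c+Z*.08,[R0,flip(R0)]); go(c+Z*.08,R); ctrl.movel(c,quat(R),.12); ctrl.close_gripper(50); st("shut")
    ctrl.movel(c+Z*.1,quat(R),.2)
    if st("lift")["width"]<.03: return False
    go(g+Z*.06,R)
    if st("over")["width"]<.03: return False
    ctrl.movel(g+Z*.0085,quat(R),.12); st("8"); ctrl.movel(g+Z*.003,quat(R),.03); st("3"); ctrl.movel(g+Z*.0005,quat(R),.03); st("0")
    ctrl.ungrasp(); ctrl.movel(g+Z*.08,quat(R),.2); return True
def check(n):
    o,im=comps(.066,.09,lambda c:np.hypot(*(c/1000-(C+py*.078*(n-2))[:2]))<.04); print("seated",n,(C+py*.078*(n-2)).round(4),o); return im
E
python3 - <<'E'
from cov import *
print(seat((.4212,.1509),3))
g=C+py*.078; lookat(g[0],g[1]+0.0,.26,[73.7,-106.3]); im=check(3); cv2.imwrite("pics/s3.png",im); st("end")
E
```

```text
shut t57.6 F[-1.1 -1.5  6.5] w42.9 tcp[0.421 0.151 0.005]
lift t58.3 F[ 0.3 -0.4 -1.9] w43.0 tcp[0.421 0.15  0.103]
over t58.9 F[-0.6  0.1 -0.8] w42.6 tcp[0.532 0.039 0.119]
8 t59.5 F[ 0.1 -1.3 -0.6] w42.9 tcp[0.532 0.04  0.069]
3 t59.9 F[-0.8 -0.3 -0.7] w43.2 tcp[0.533 0.039 0.063]
0 t60.1 F[-0.5  0.3  1.5] w42.9 tcp[0.533 0.039 0.061]
True
seated 3 [0.5326 0.0392 0.    ] [((array([532.5,  38.3]), array([44.2, 43.1]), 73.7), np.float64(0.0785), [290, 172, 57, 59, 3322])]
end t61.8 F[ 0.9  0.3 -0.5] w85.2 tcp[0.532 0.038 0.259]
```

View pics/s3.png

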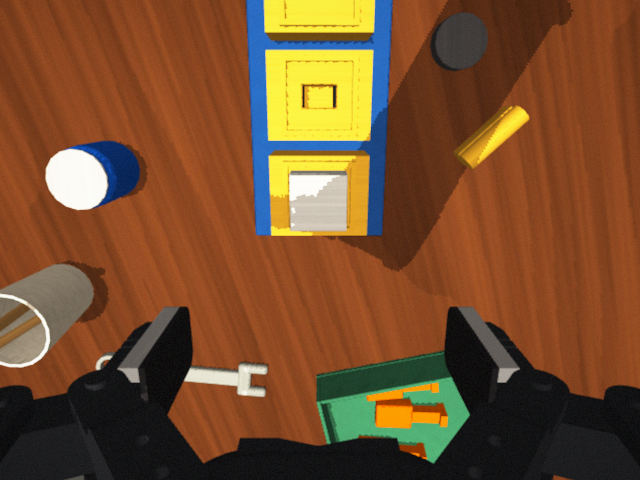

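Run:
```python
from cov import *
lookat(.47,-.24,.25)
o,im=comps(.035,.055,lambda c:350<c[0]<650 and c[1]<-170); cv2.imwrite("pics/m2.png",im)
for x in o: print(x)
c=[x[0] for x in o if np.hypot(*(x[0][0]-[450,-383]))<15]
if not c: raise SystemExit("C moved")
Rc,pc=stand(c[0],(-1,-.3))
if take(Rc,pc,0):
    js=[(i,k) for k in(0,) for i in(0,)]
    if lay(0):
        lookat(SITE[0],SITE[1],.23,[-106.3,73.7,163.7,-16.3])
        o,im=comps(.012,.035,lambda c:np.hypot(*(c/1000-SITE))<.08); cv2.imwrite("pics/l2.png",im); print(o); st("end")
        (cc,w,a),h,_=o[0]
        if h<.027 and max(w)<48 and min(abs(a-73.7),abs(a-163.7),abs(a+16.3))<4:
            print(seat(cc/1000,2)); g=C; lookat(g[0],g[1],.26,[73.7,-106.3]); im=check(2); check(3); cv2.imwrite("pics/s2.png",im); st("end")
```

```text
((array([ 438.9, -422.7]), array([24., 46.]), 16.5), np.float64(0.0426), [56, 133, 66, 44, 1785])
((array([ 447.7, -272. ]), array([44. , 24.3]), 32.3), np.float64(0.0426), [249, 137, 54, 61, 1669])C moved
```

Run:
```python
from h import *
im=cv2.imread("pics/m2.png"); cv2.imwrite("pics/m2c.png",cv2.resize(im[90:240,20:340],(800,375),interpolation=cv2.INTER_CUBIC))
```

```text
(no output)
```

View pics/m2c.png

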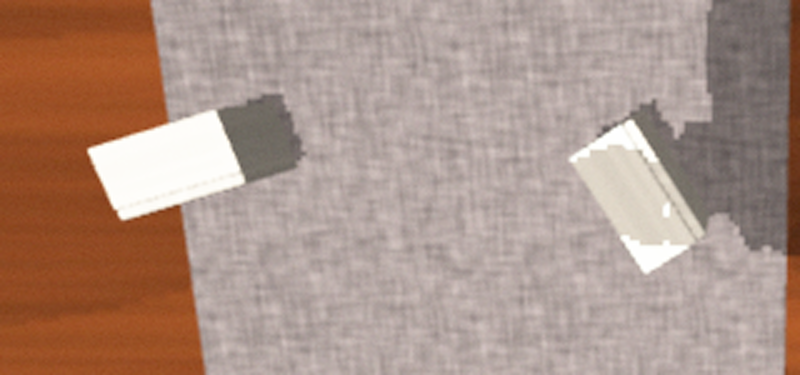

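```bash
cat >> cov.py <<'E'
def cycle(near,hint,n,i,tag):
    o,im=comps(.035,.055,lambda c:np.hypot(*(c-near))<25)
    if len(o)!=1: print("not there",o); return
    print(o); Rc,pc=stand(o[0][0],hint)
    if not take(Rc,pc,i): print("no grip"); return
    if not lay(i): print("lost"); return
    lookat(SITE[0],SITE[1],.23,[-106.3,73.7,163.7,-16.3])
    o,im=comps(.012,.035,lambda c:np.hypot(*(c/1000-SITE))<.08); cv2.imwrite(f"pics/l{tag}.png",im); print(o); st("laid")
    (cc,w,a),h,_=o[0]
    if h<.027 and max(w)<48 and min(abs(a-73.7),abs(a-163.7),abs(a+16.3))<4:
        print(seat(cc/1000,n)); g=C+py*.078*(n-2); lookat(g[0],g[1],.26,[73.7,-106.3]); im=check(n); cv2.imwrite(f"pics/s{tag}.png",im); st("end")
E
python3 - <<'E'
from cov import *
cycle(np.array([439,-423]),(-1,-.3),2,0,"C"); check(3)
E
```

```text
[((array([ 438.7, -422.4]), array([24. , 45.4]), 16.5), np.float64(0.0425), [56, 133, 65, 44, 1792])]
at t66.1 F[ 0.1 -0.7  0. ] w85.1 tcp[ 0.432 -0.424  0.007]
shut t66.6 F[2.2 0.4 5. ] w43.2 tcp[ 0.432 -0.425  0.007]
lift t67.4 F[ 0.3 -0.6 -1.2] w43.5 tcp[ 0.431 -0.424  0.125]
above t69.4 F[-0.5 -0.7 -1.1] w42.9 tcp[0.403 0.154 0.128]
low t70.6 F[  3.9 -12.7  43.1] w43.4 tcp[0.402 0.155 0.013]
[((array([433.6, 146.1]), array([43.7, 44.5]), 73.7), np.float64(0.0226), [293, 185, 53, 54, 2824])]
laid t72.5 F[0.3 0.4 0.2] w85.8 tcp[0.421 0.149 0.229]
shut t74.7 F[-0.7 -1.7  7.1] w43.1 tcp[0.434 0.146 0.005]
lift t75.4 F[ 0.5  0.6 -1.6] w43.0 tcp[0.433 0.145 0.103]
over t76.2 F[-0.5 -0.4 -1.5] w42.8 tcp[ 0.51  -0.035  0.119]
8 t76.7 F[-0.1 -0.3 -0.2] w42.9 tcp[ 0.511 -0.035  0.069]
3 t77.1 F[ 0.4 -0.1 -0.4] w43.0 tcp[ 0.511 -0.036  0.063]
0 t77.3 F[ 0.2 -0.4  1.8] w43.1 tcp[ 0.511 -0.036  0.061]
True
seated 2 [ 0.5107 -0.0357  0.    ] [((array([510.7, -36.6]), array([44.2, 43.3]), 74.0), np.float64(0.0785), [289, 172, 58, 59, 3322])]
end t79.0 F[-0.  -0.9 -0.9] w85.4 tcp[ 0.51  -0.036  0.259]
seated 3 [0.5326 0.0392 0.    ] [((array([532.1,  39.4]), array([44.8, 43.6]), 70.0), np.float64(0.0785), [291, 267, 56, 57, 2899])]
```

Run:
```python
from cov import *
lookat(.47,-.24,.25)
o,_=comps(.035,.055,lambda c:350<c[0]<650 and c[1]<-170); print(o)
B=min(o,key=lambda x:np.hypot(*(x[0][0]-[448,-272])))[0]
Rc,pc=stand(B,(-.3,-1)); q=get_state()["qpos"]; c=[]
for i in(0,1):
    p,R=tcp(Rc,pc,tools()[i]); j=ctrl.ik(p,quat(R)); c.append(np.abs(j-q).max() if j is not None else 9)
print(c)
if np.hypot(*(B[0]-[448,-272]))<12: cycle(B[0],(-.3,-1),1,int(np.argmin(c)),"B"); check(2)
```

```text
[((array([ 447.7, -273. ]), array([43.9, 24.1]), 32.4), np.float64(0.0426), [316, 126, 61, 54, 1685])]
[np.float64(3.8055765203597596), np.float64(1.2642190874936023)]
[((array([ 447.7, -273. ]), array([44. , 24.3]), 32.3), np.float64(0.0425), [317, 126, 61, 53, 1656])]
at t82.0 F[-0.8 -0.2 -0.2] w85.1 tcp[ 0.452 -0.279  0.007]
shut t82.4 F[-2.4  2.   5.8] w43.2 tcp[ 0.452 -0.279  0.007]
lift t83.2 F[ 0.3  0.2 -1.5] w43.5 tcp[ 0.451 -0.279  0.126]
above t86.3 F[-0.4 -0.2 -1.6] w43.3 tcp[0.403 0.155 0.128]
low t87.5 F[ 0.2  0.1 -0.3] w43.2 tcp[0.403 0.155 0.009]
[((array([421.6, 149.8]), array([43.4, 44. ]), 74.6), np.float64(0.0225), [292, 166, 54, 54, 2852])]
laid t89.4 F[0.7 0.6 0.1] w85.6 tcp[0.42  0.15  0.229]
shut t91.6 F[-2.   1.   7.3] w43.1 tcp[0.422 0.15  0.005]
lift t92.2 F[-0.3  0.2 -0.5] w43.0 tcp[0.421 0.15  0.103]
over t93.3 F[-0.1  0.5 -1.6] w42.8 tcp[ 0.489 -0.109  0.119]
8 t93.9 F[ 0.2  0.1 -1.3] w42.9 tcp[ 0.489 -0.11   0.069]
3 t94.2 F[-0.6 -0.5 -0.7] w42.9 tcp[ 0.489 -0.111  0.063]
0 t94.5 F[ 1.3 -0.1  1.5] w43.4 tcp[ 0.489 -0.111  0.061]
True
seated 1 [ 0.4888 -0.1106  0.    ] [((array([ 489. , -110.9]), array([44.8, 43.4]), 73.6), np.float64(0.0785), [289, 171, 58, 59, 3301])]
end t96.1 F[-0.5 -0.7 -0.5] w85.4 tcp[ 0.488 -0.11   0.259]
seated 2 [ 0.5107 -0.0357  0.    ] [((array([510.4, -36.6]), array([44.9, 43.7]), 73.4), np.float64(0.0785), [290, 264, 55, 56, 2922])]
```

Run:
```python
from h import *
ctrl.set_joints([1.286,0.507,-0.238,1.5,0.126,1.149,-0.155]); ctrl.pause(1)
im,d,P=shot("top"); cv2.imwrite("pics/fin.png",cv2.resize(im[130:380,140:540],(800,500))); print(get_state()["time"])
```

```text
99.3417
```

View pics/fin.png

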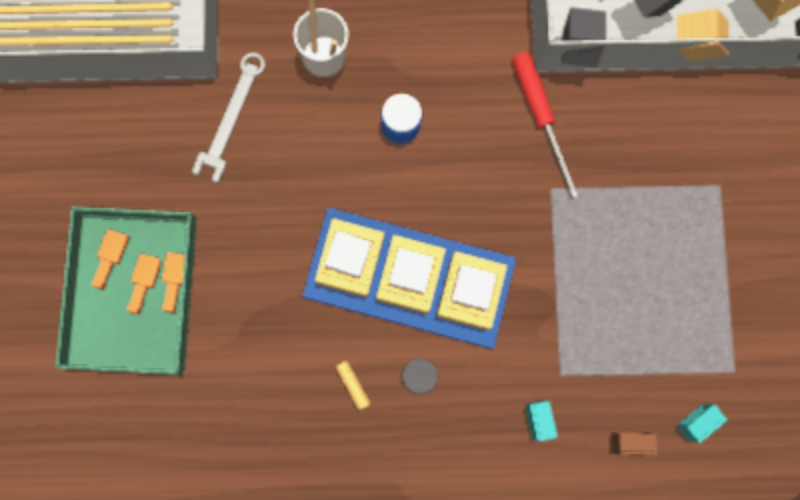

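The picture shows the three bungs in the tray (110–175, 270), the three covers flat in their pockets (350,255), (411,270) and (474,288), and the bystanders where they started.

```bash
python3 -c "
from station import ticket; print(ticket.close_job())"
```

```text
the job is handed in; nothing more can be done
None
```

I handed the job in at about 99 s: all three bungs are in the green tray, and all three covers lie open side down, flat in their own pockets. The tools, cup, tin and look-alikes are where they started. One cover slipped in the grip and was pressed on the bench with about 43 N (through the cover, not the gripper's body) before I re-gripped and seated it.

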